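# Assemble a cart wheel hub on its stub axle

## Task

Put the cart's wheel hub back together on the upright stub axle: first the big red-sealed bearing down onto the axle's shoulder, then the green hub, flange side down as it lies, over that bearing, then the new blue-sealed bearing into the pocket on top of the hub, and last the brass collar on top of it, each one lowered fully home without letting it drop. Leave the rusty old bearing and the other tools and things where they lie.

Things in the scene. Friction and masses are not known exactly. Their poses are not given: they have to be found in the camera images.
- stub_axle: Fixed upright stub axle: grey plate 88x88x8 mm, grey round shoulder 39 mm across (48 at its foot) top 20 mm above the table, then steel: journal of 25 mm diameter from 20 to 46 mm, cone to 53, journal of 17 mm diameter to 85, conical end to 92 mm (tip 10 across). A crate 0.15 m high stands at its +y side. Origin on the axis at table height; z up along the axle, x and y along the plate's sides.
- inner_bearing: Big ball bearing, loose: bright steel rings with a red-brown seal, lying flat; outer diameter 44 mm, bore 27 mm, 16 mm high, 0.12 kg. Same both ways up. Origin at the centre of its underside; z up along its axis. Home: underside on the axle's shoulder, 20 mm above the table.
- wheel_hub: Green hub, loose, right way up. Barrel 58 mm across, 40 high; flange 92 mm across from 5 to 13 mm up (grip the barrel above it). Below: bearing pocket 47.6 mm wide (51 at the mouth), 13 deep; bore 27 right through; on top: pocket 43 mm wide, 4 deep. 0.5 kg. Origin centre of underside, z up. Home: pocket roof on the big bearing, underside 23 and top 63 mm above the table.
- outer_bearing: New small ball bearing, loose: bright steel rings with a blue seal, lying flat; outer diameter 38 mm, bore 19 mm, 14 mm high, 0.09 kg. Same both ways up. Origin at the centre of its underside; z up along its axis. Home: in the hub's top pocket, its underside 59 mm above the table, so that 10 mm of it stand proud of the hub.
- shaft_collar: Brass shaft collar, loose, with a dark clamping slit at one side: outer diameter 34 mm, bore 19 mm, 13 mm high, 0.07 kg, lying flat. Same both ways up. Origin at the centre of its underside; z up along its axis. Home: on the blue-sealed bearing, its underside 73 mm and its top 86 mm above the table.
- rusty_bearing: Worn-out small ball bearing, loose, brown with rust all over: outer diameter 38 mm, bore 19 mm, 14 mm high, lying flat. It must stay where it lies. Origin at the centre of its underside; z up.
- oil_can: Dark green thumb oiler, loose, standing upright: body about 66 mm across and 90 mm high with a thin spout up to 142 mm. Must stay. Origin at the middle of its underside; z up.
- ratchet: Steel ratchet handle, loose, lying flat, 191 mm long (along its y), 33 mm wide, 28 mm high. Must stay. Origin at the centre of its underside; z up.
- tape_measure: Yellow tape measure, loose, standing on edge: 36 mm thick (x), 83 mm long with its hook (y), 62 mm high. Must stay. Origin at the centre of its underside; z up.
Mind the look-alikes: they are no part of the job. What is meant by the shaft_collar is not orange or turquoise, and is the smaller of those in its own colour.

How it is judged:
By the outcome, as a careful person would: the job done as asked, in the order asked, and still so for the second after the job is handed in, with the robot touching nothing.
It also fails if it takes over 96 s, if anything falls off the work surface, if the arm or the gripper's body presses on something with over 40 N, if the wrist force passes 120 N, or if a joint passes its speed limit or range.

## Robot

A 7-joint arm with a two-finger parallel gripper is mounted at the origin on a cart in front of the work surface, level with it; the furniture and walls round the work are solid. World frame = base frame: x ahead of the robot, y to its left, z up, the work surface at z = 0. Lengths are in m, angles in rad, forces in N, time in s.
With the tool pointing down it reaches from about 0.35 to 0.9 m from the base axis. Payload 8.1 kg.
Tool frame: the origin (TCP) lies midway between the tips of the shut fingers; the grasp point (between the pads) lies 19 mm behind it (arm.hold_point_z is the distance from the TCP to the grasp point, in m); z points along the fingers, y is the direction in which the jaws open and shut (so a half turn about z gives the same grasp; the last joint's range is limited). The gripper opens to 92 mm and grips with 3 to 60 N. Pads are 19 mm wide; open, the fingers measure 130 mm over their backs; the gripper's body (75 mm by 190 mm) begins 47 mm behind the grasp point.
Start: joints at [1.205, 0.434, 0.025, 1.573, -0.012, 1.134, -0.075], TCP at [0.162, -0.604, 0.227] pointing down, gripper open.
Joint ranges: [-2.62, 2.62], [-0.44, 2.09], [-1.27, 1.32], [0.08, 2.57], [-1.32, 4.46], [0.12, 2], [-2.74, 2.74]. Speed limits (rad/s): [2.22, 2.22, 3.01, 3.01, 3.14, 3.14, 3.14].

## Interface

Orientations are given as a rotation vector (axis times angle).
In Python, from cell import arm gives the robot as it stands.
- The arm moves only by the shell command python3 -m pendant 'ROWS' [FORCE]. ROWS is JSON, a list of rows, each a list of 3 entries, a list of its own where there are three numbers: the shift along the tool's x, y, z in m, then the turn, a rotation vector about the tool's x, y, z in degrees, then the finger opening in m, from 0 to 0.0918. A call has 1 to 10 rows; each row shifts and turns the commanded pose from where the row before left it, along the tool's axes as they then stand; what a row does not reach is not made up. A row lasts 1/8 s, in which the tool goes at most 62.5 mm and 10.7 degrees, less where a joint would pass 70% of its speed; a pose out of reach is approached as far as the arm can. A call with a gripper value outside its range is refused whole. The fingers move at their own pace and stop on an object; FORCE is the grip in N (left out, the last holds). Time passes only in rows, so rows that do not move let the fingers close. It gives the time, the measured TCP pose, the force and the opening at its end, in the units of the state.
- arm.observe(): the state, without advancing time (a new reading comes with each control period).
- arm.get_image(name): name is "scene" or "top" or "wrist"; returns (picture, depth): 384x512x3 uint8, red, green, blue; 384x512 float32, m along the optical axis (not along the pixel's ray), 0 where there is no reading.
- arm.camera_params(name): a dict with "fovy" (degrees; the focal length in pixels is half the picture's height over the tangent of half this angle, whatever the lens; pixels are square), "cx", "cy" (the principal point, pixels), "rvec" (rotation vector, rad) and "tvec" (3), from world to camera coordinates, as OpenCV has them; the wrist camera has in their place "mount" (4x4, takes a point from camera to tool coordinates, whose origin is the TCP and whose axes are the flange's). Camera axes: x right, y down, z forward; pixel columns grow to the right and rows downward; lengths in m; the calibration is good to about 2 mm. A picture is of the moment at which its call begins: read the wrist's pose just before it. camera_params takes no time and is no camera call.
- arm.sign_off(): hands the job in, once; it reports no verdict.
Trained networks look in the newest picture that a camera, given by its name, has taken for a name from the list of things; names that differ only in an ending like _2 or _b are one class to them, and where a whole thing is asked for, a point or a joint stands for the part that bears it (a point fixed in the world has none). Each returns a list of dicts, best first, with "conf" (0 to 1); they miss things now and then, are a little off and sometimes report something else, mostly with a low value. They report only what shows in the picture. A call takes as long as a camera call. They do not tell look-alikes from the thing itself.
- arm.look_for(camera, label): "rect" ([centre column, centre row, width, height] in pixels, round what is visible of it).
- arm.masks_of(camera, label): "pixels" (384x512 bool, what is visible of it) and "rect" ([centre column, centre row, width, height] in pixels, round what is visible of it).
The state is a dict: "clock": time; "joints": joint angles; "dq": joint speeds; "joint_efforts": joint torques, N m; "position": TCP position; "ee_rot": TCP orientation; "force": force on the tool from outside, world axes, zero at the start; "ft_torque": the same for the moment, N m; "width": opening from 0.0 (shut) to 1.0 (fully open).
Only numpy, scipy, OpenCV 4.12 (cv2) and the standard library are available. Lean on these libraries where they do the work, as an engineer would, in place of code of your own. Each camera call takes 0.05 s, during which the arm holds its last target.

## Working session

There is one attempt and no reset: what is moved stays moved. The work goes in short steps, Python scripts to look and compute and a shell command to move; the robot and the scene stay as the last step left them, time stands still between calls to the robot, and variables do not carry over. Pictures are saved under pics/ and viewed, and the job is handed in when it is done.

```bash
mkdir -p pics; ls; python3 - <<'E'
from cell import arm
import cv2,numpy as np
for n in ["scene","top","wrist"]:
    im,d=arm.get_image(n); cv2.imwrite(f"pics/{n}0.png",im[:,:,::-1]); print(n,arm.camera_params(n))
print(arm.observe(), arm.hold_point_z)
E
```

```text
pics
scene {'fovy': 42.27141360431, 'cx': 251.47374535993302, 'cy': 191.03872353407823, 'rvec': array([ 0.72384572, -2.45550877,  1.32088992]), 'tvec': array([0.24159573, 0.36751074, 0.4832228 ])}
top {'fovy': 51.84081176455612, 'cx': 247.78358022224742, 'cy': 198.165576297015, 'rvec': array([ 2.01784166, -2.19895918,  0.25001033]), 'tvec': array([-0.32957342,  0.56476662,  0.75686584])}
wrist {'fovy': 67.04971121384199, 'cx': 255.3833385731181, 'cy': 195.58503631175938, 'mount': array([[ 9.73891677e-05, -9.51361268e-01, -3.08077471e-01,
         8.37594757e-02],
       [ 9.99999985e-01,  4.80225252e-05,  1.67822709e-04,
        -8.43403991e-04],
       [-1.44865367e-04, -3.08077483e-01,  9.51361258e-01,
        -1.57412897e-01],
       [ 0.00000000e+00,  0.00000000e+00,  0.00000000e+00,
         1.00000000e+00]])}
{'clock': 0.15, 'joints': array([ 1.20539305,  0.43506843,  0.02496112,  1.57386475, -0.01157574,
        1.13402504, -0.07508504]), 'dq': array([ 0.00140042, -0.0011268 , -0.00026791, -0.00255898,  0.00105634,
       -0.00104464,  0.0003112 ]), 'joint_efforts': array([ 3.02255641e-03, -6.68260503e+01,  9.86640416e-01, -3.14691174e+01,
       -6.04093960e-02,  3.93238699e-02,  7.27042857e-05]), 'position': array([ 0.16222118, -0.6031788 ,  0.22613073]), 'ee_rot': array([-3.11333915e+00, -4.11419094e-01,  4.49034955e-04]), 'force': array([ 0.47074948,  0.23973089, -0.45441729]), 'ft_torque': array([ 0.00782412, -0.02984767,  0.02650779]), 'width': 0.9990825099592364} 0.0188
```

View pics/scene0.png

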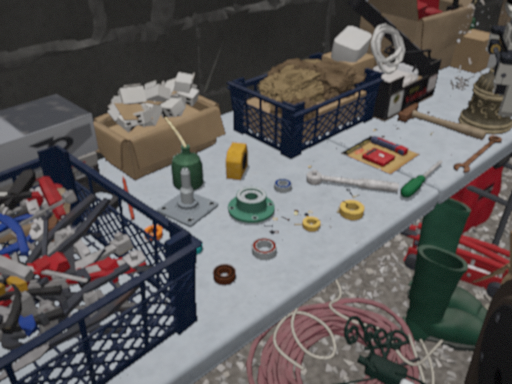

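View pics/top0.png

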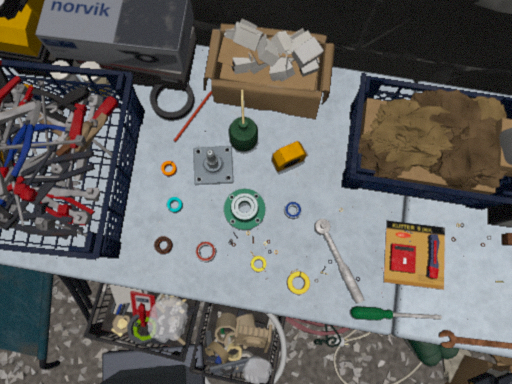

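View pics/wrist0.png

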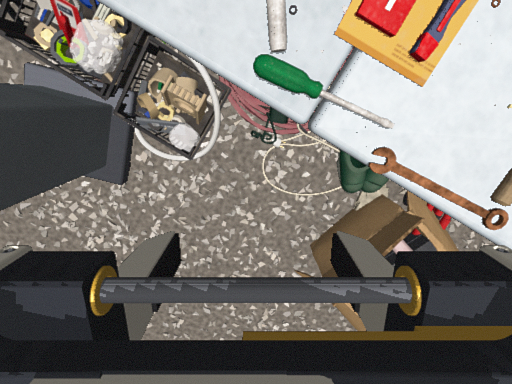

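The scene and top pictures show the axle at top (213,160), the hub at (244,208), the red-sealed bearing at (206,252) and the blue-sealed one at (292,210). The rusty bearing is at (163,245). Collar candidates are orange (169,169), turquoise (175,205), small brass (258,264) and large brass (298,283). The small brass one fits the description: it isn't orange or turquoise, and it's the smaller of the two brass ones. I'll measure and confirm with a crop.

```bash
cat > h.py <<'E'
from cell import arm
import cv2,numpy as np
from scipy.spatial.transform import Rotation as R
def cam(n,st=None):
    p=arm.camera_params(n); f=192/np.tan(np.radians(p['fovy']/2))
    if n=="wrist":
        st=st or arm.observe()
        T=np.eye(4);T[:3,:3]=R.from_rotvec(st['ee_rot']).as_matrix();T[:3,3]=st['position']
        W=T@p['mount']; Rcw=W[:3,:3]; c=W[:3,3]
    else:
        Rw=R.from_rotvec(p['rvec']).as_matrix(); Rcw=Rw.T; c=-Rw.T@p['tvec']
    return f,p['cx'],p['cy'],Rcw,c
def at_z(C,u,v,z):
    f,cx,cy,Rc,c=C
    d=Rc@np.array([(np.asarray(u)-cx)/f,(np.asarray(v)-cy)/f,np.ones_like(u,float)])
    s=(z-c[2])/d[2]
    return (c[:,None]+d.reshape(3,-1)*s).T
def cloud(C,D):
    f,cx,cy,Rc,c=C
    v,u=np.mgrid[0:384,0:512]
    P=np.stack([(u-cx)/f*D,(v-cy)/f*D,D],-1)@Rc.T+c
    P[D<=0]=np.nan
    return P
def proj(C,X):
    f,cx,cy,Rc,c=C
    q=(np.asarray(X)-c)@Rc
    return q[...,0]/q[...,2]*f+cx,q[...,1]/q[...,2]*f+cy
E
python3 - <<'E'
from h import *
im,D=arm.get_image("top"); C=cam("top"); P=cloud(C,D)
print("cam",C[4])
for l in ["stub_axle","inner_bearing","wheel_hub","outer_bearing","shaft_collar","rusty_bearing"]:
    for m in arm.masks_of("top",l)[:5]:
        px=m['pixels']; Q=P[px]; 
        z=np.nanpercentile(Q[:,2],90)
        T=Q[np.abs(Q[:,2]-z)<.006]
        (cx,cy),r=cv2.minEnclosingCircle(T[:,:2].astype(np.float32)*1000)
        print(l,round(m['conf'],2),np.round(m['rect']),"z90",round(z,4),"circ",round(cx,1),round(cy,1),round(2*r,1),"mean",np.round(T.mean(0)[:2]*1000,1))
a=im[120:310,140:330]; cv2.imwrite("pics/topcrop.png",cv2.resize(a,None,fx=3,fy=3,interpolation=cv2.INTER_CUBIC)[:,:,::-1])
E
```

```text
cam [ 0.35455965 -0.35752858  0.86422603]
stub_axle 0.95 [211. 166.  40.  40.] z90 0.0359 circ 627.3 -306.5 23.4 mean [ 622.4 -308.6]
stub_axle 0.53 [242. 127.  30.  50.] z90 0.0896 circ 689.8 -379.0 18.8 mean [ 688.1 -379. ]
inner_bearing 0.52 [206. 251.  19.  21.] z90 0.018 circ 437.9 -276.6 44.1 mean [ 437.7 -276.9]
wheel_hub 0.79 [244. 210.  42.  37.] z90 0.0411 circ 523.0 -367.5 58.0 mean [ 523.1 -367.8]
wheel_hub 0.74 [244. 127.  27.  50.] z90 0.0906 circ 689.8 -378.8 18.7 mean [ 688.4 -378.9]
outer_bearing 0.48 [292. 210.  13.  18.] z90 0.0163 circ 511.7 -473.2 38.1 mean [ 511.5 -473.1]
shaft_collar 0.74 [297. 283.  24.  25.] z90 0.0207 circ 355.0 -466.8 47.3 mean [ 354.6 -466.6]
shaft_collar 0.64 [259. 264.  21.  12.] z90 0.015 circ 402.0 -386.5 33.4 mean [ 401.9 -387.1]
shaft_collar 0.59 [175. 206.  13.  15.] z90 0.016 circ 546.0 -214.3 33.8 mean [ 546.2 -214.9]
shaft_collar 0.49 [168. 168.  15.  14.] z90 0.0156 circ 629.5 -205.3 33.5 mean [ 628.7 -206.8]
shaft_collar 0.38 [213. 165.  40.  40.] z90 0.0372 circ 628.9 -305.7 24.3 mean [ 622.5 -306.6]
rusty_bearing 0.63 [164. 246.  21.  19.] z90 0.0162 circ 458.9 -186.2 38.3 mean [ 458.8 -186.5]
```

View pics/topcrop.png

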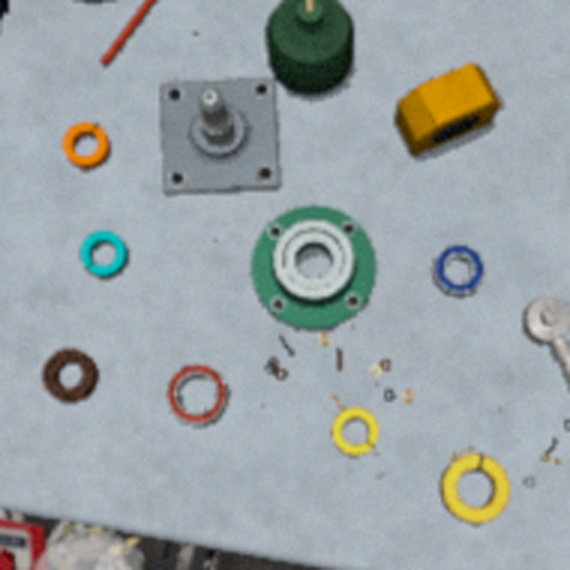

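The crop shows the small yellow-brass collar at crop (355,432), clearly smaller than the other brass ring at (475,488) and with a slit, so that's the target. Next I'll measure the axle and its surroundings precisely.

```bash
python3 - <<'E'
from h import *
from scipy.optimize import least_squares
im,D=arm.get_image("top"); C=cam("top"); P=cloud(C,D).reshape(-1,3)
im2,D2=arm.get_image("scene"); C2=cam("scene"); P2=cloud(C2,D2).reshape(-1,3)
for n,Q in (("top",P),("scene",P2)):
    s=Q[(abs(Q[:,0]-.62)<.07)&(abs(Q[:,1]+.308)<.07)]
    t=s[abs(s[:,2])<.004]; print(n,"table z",np.median(Q[(abs(Q[:,2])<.01)&(abs(Q[:,0]-.5)<.1)&(abs(Q[:,1]+.3)<.1)][:,2]))
    pl=s[(s[:,2]>.005)&(s[:,2]<.0125)]
    r=cv2.minAreaRect(pl[:,:2].astype(np.float32)*1000); print(" plate rect",r,len(pl))
    sh=s[(s[:,2]>.0175)&(s[:,2]<.0235)]; print(" shoulder",cv2.minEnclosingCircle(sh[:,:2].astype(np.float32)*1000),len(sh))
    for lo,hi in ((.028,.046),(.055,.085),(.08,.1)):
        a=s[(s[:,2]>lo)&(s[:,2]<hi)]
        print(" shaft",lo,len(a),a.mean(0) if len(a) else "")
# height map coarse 3cm, joined
Q=np.vstack([P,P2]);Q=Q[np.isfinite(Q[:,0])]
print("rows x from .86 down; cols y from -.10 to -.60 ; max z mm")
for x in np.arange(.86,.33,-.03):
    print("%.2f"%x," ".join("%4d"%(1000*np.max(Q[(abs(Q[:,0]-x)<.015)&(abs(Q[:,1]-y)<.015),2],initial=-.1)) for y in np.arange(0.05,-.58,-.03)))
E
```

```text
top table z 0.0010821596752430551
 plate rect ((614.33203125, -308.7607727050781), (134.97828674316406, 127.86871337890625), 89.34880828857422) 1151
 shoulder ((640.305419921875, -329.3175048828125), 44.879432678222656) 112
 shaft 0.028 76 [ 0.64070142 -0.34189977  0.03774486]
 shaft 0.055 212 [ 0.66666802 -0.3545907   0.06699721]
 shaft 0.08 75 [ 0.64389436 -0.32417345  0.08967664]
scene table z -0.0007310458973149858
 plate rect ((619.9027099609375, -318.39874267578125), (139.05784606933594, 117.94066619873047), 0.35780254006385803) 923
 shoulder ((641.8513793945312, -331.234375), 48.96666717529297) 129
 shaft 0.028 221 [ 0.64476944 -0.33019788  0.03728998]
 shaft 0.055 338 [ 0.65920238 -0.34148151  0.06728693]
 shaft 0.08 92 [ 0.64495369 -0.32218145  0.08615992]
rows x from .86 down; cols y from -.10 to -.60 ; max z mm
0.86  166  177  179  180  179  179  180  180  179  181  180  179  107  155  176  183  175  156  149  153  317
0.83  154  155  154  152   91  171  179  179  179  180  180  177  109  153  162  182  183  165  154  174  171
0.80  165  155  154  155  154  155  171  154  
[... 1013 characters left out ...]
   45   45   44    3   16   17    4    5
0.50  154  117  122  129  125  155    5    4    5    4    4    5   16   43   43   43    4   18   18   17    5
0.47  154  154  152  123  174  173    5   17   16   14    6   20    4   15   16   15    5    4    4   30   29
0.44  153  155  155  173  175  173    5   15   17    6   19   19   19    5    6    7    6    5    5   20   21
0.41    3    4    4    4    4    3    4    5    4    4   17   20    4    6   17   16    5    4    9    4   22
0.38 -100 -100 -100    0    2    4    5    4    5    5    5    4    4    4   16   16    6   22   21    7   22
0.35 -100 -100 -100 -100 -100 -100  -12    0    3    4    5    5    4    5    4    4   21   22   21    6   21
```

```bash
python3 - <<'E'
from h import *
from scipy.optimize import least_squares
for n in("top","scene"):
    im,D=arm.get_image(n); C=cam(n); P=cloud(C,D).reshape(-1,3)
    s=P[(abs(P[:,0]-.627)<.05)&(abs(P[:,1]+.308)<.05)]
    a=s[(s[:,2]>.024)&(s[:,2]<.1)&(np.hypot(s[:,0]-.627,s[:,1]+.308)<.035)]
    prof=lambda z:np.interp(z,[0,.044,.046,.053,.085,.092],[.0125,.0125,.0125,.0085,.0085,.005])
    f=lambda p:np.where(a[:,2]>.089,np.minimum(0,0),np.hypot(a[:,0]-p[0],a[:,1]-p[1])-prof(a[:,2]))
    r=least_squares(f,[.627,-.308],loss="soft_l1",f_scale=.001); print(n,len(a),r.x,r.cost,np.sort(a[:,2])[-5:])
    t=a[a[:,2]>.086]; print(" tip",t.mean(0),len(t))
    # plate
    pl=s[(s[:,2]>.006)&(s[:,2]<.013)]
    print(" plate",[np.percentile(pl[:,i],[1,99]) for i in (0,1)],len(pl))
E
```

```text
top 172 [ 0.63131735 -0.30549824] 3.8101418430383285e-05 [0.09455628 0.09468093 0.09474032 0.09479434 0.09587882]
 tip [ 0.62971742 -0.30576992  0.0911552 ] 46
 plate [array([0.58740318, 0.67364799]), array([-0.34908868, -0.2625062 ])] 1110
scene 350 [ 0.63194635 -0.30517217] 0.00015015572998541683 [0.09132531 0.0913726  0.09157899 0.091986   0.09217383]
 tip [ 0.62970622 -0.30312312  0.08930338] 34
 plate [array([0.58852163, 0.6728798 ]), array([-0.34567957, -0.26134161])] 713
```

```bash
python3 -m pendant '[[[0.044,-0.030,0],[0,0,0],0.0918],[[0.044,-0.030,0],[0,0,0],0.0918],[[0.044,-0.030,0],[0,0,0],0.0918],[[0.044,-0.030,0],[0,0,0],0.0918],[[0.044,-0.030,0],[0,0,0],0.0918],[[0.044,-0.030,0],[0,0,0],0.0918],[[0.044,-0.030,0],[0,0,0],0.0918],[[0.044,-0.030,0],[0,0,0],0.0918]]' 15
python3 -m pendant '[[[0,0,0],[0,0,-10.5],0.07],[[0,0,0],[0,0,-10.5],0.07],[[0,0,0],[0,0,-10.5],0.07],[[0,0,0],[0,0,-10.5],0.07],[[0,0,0],[0,0,-10.5],0.07],[[0,0,0],[0,0,-10.5],0.07],[[0,0,0],[0,0,-10.5],0.07],[[0,0,0],[0,0,-10.5],0.07],[[0,0,0],[0,0,-10.5],0.07],[[0,0,0],[0,0,-10.5],0.07]]'
python3 - <<'E'
from h import *
s=arm.observe(); print(s['joints']); print(R.from_rotvec(s['ee_rot']).as_matrix())
E
```

```text
clock: 1.7
position: [0.441, -0.2791, 0.227]
ee_rot: [3.114, 0.411, 0.001]
force: [0.4, -0.4, -0.2]
width: 1.0
clock: 2.95
position: [0.4399, -0.2805, 0.2268]
ee_rot: [1.561, 2.726, -0.0]
force: [-0.3, 0.1, 0.2]
width: 0.761
[ 0.85221711  0.31455627 -0.49392817  1.79139024  0.16754827  1.0769087
  0.82946236]
[[-5.05916245e-01  8.62582597e-01  1.28865805e-04]
 [ 8.62582569e-01  5.05916261e-01 -2.21201593e-04]
 [-2.55999951e-04 -7.52082333e-07 -9.99999967e-01]]
```

```bash
python3 -m pendant '[[[0,0,0.03],[0,0,-7.3],0.07],[[0,0,0.03],[0,0,-7.3],0.07],[[0,0,0],[0,0,0],0.07]]'
cat > look.py <<'E'
import sys
from h import *
label,z,dia=sys.argv[1],float(sys.argv[2]),float(sys.argv[3])
# top rim circle fitted in wrist view
st=arm.observe(); im,D=arm.get_image("wrist"); C=cam("wrist",st); P=cloud(C,D)
cv2.imwrite(f"pics/w_{st['clock']:.2f}.png",im[:,:,::-1])
M=R.from_rotvec(st['ee_rot']).as_matrix()
print("pos",st['position'].round(4),"headx",np.degrees(np.arctan2(M[1,0],M[0,0])).round(2),"pic",f"w_{st['clock']:.2f}.png")
for m in arm.masks_of("wrist",label)[:4]:
    px=m['pixels'].astype(np.uint8)
    c=max(cv2.findContours(px,cv2.RETR_EXTERNAL,cv2.CHAIN_APPROX_NONE)[0],key=cv2.contourArea)[:,0,:]
    Q=P[m['pixels']]; zt=np.nanpercentile(Q[:,2],80)
    T=Q[abs(Q[:,2]-zt)<.004]
    (a,b),r=cv2.minEnclosingCircle((T[:,:2]*1000).astype(np.float32))
    W=at_z(C,c[:,0].astype(float),c[:,1].astype(float),z)
    (a2,b2),r2=cv2.minEnclosingCircle((W[:,:2]*1000).astype(np.float32))
    e=np.array([a/1000,b/1000,zt])-st['position']
    print(round(m['conf'],2),np.round(m['rect']),"ztop",round(zt,4),"depthcirc",np.round([a,b,2*r],1),"contour@z",np.round([a2,b2,2*r2],1),"tool shift",np.round(M.T@e*1000,1), "of expected dia",dia)
E
python3 look.py inner_bearing 0.016 44
```

```text
clock: 3.32
position: [0.4385, -0.2799, 0.1651]
ee_rot: [-1.211, -2.895, -0.001]
force: [0.8, 0.3, 0.1]
width: 0.762
pos [ 0.4385 -0.2799  0.1651] headx 134.6 pic w_3.33.png
0.93 [257. 178.  40.  42.] ztop 0.0153 depthcirc [ 437.4 -275.    44.2] contour@z [ 436.2 -273.6   46. ] tool shift [  3.7   2.8 149.9] of expected dia 44.0
0.2 [326. 315.  28.  30.] ztop 0.0078 depthcirc [ 633.1 -346.6   57.9] contour@z [ 626.3 -341.9   56.8] tool shift [-184.7   91.9  156.5] of expected dia 44.0
```

View pics/w_3.33.png

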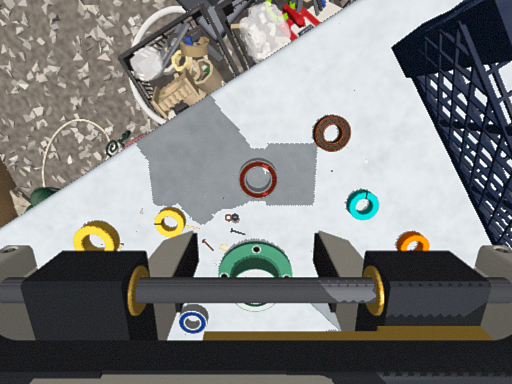

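```bash
python3 -m pendant '[[[0.0035,0.0025,0.05],[0,0,0],0.065],[[0,0,0.05],[0,0,0],0.065],[[0,0,0.035],[0,0,0],0.065],[[0,0,0.02],[0,0,0],0.065],[[0,0,0],[0,0,0],0.065]]' 20
python3 - <<'E'
from h import *
s=arm.observe();print(s['position'])
im,D=arm.get_image("wrist");cv2.imwrite("pics/pre1.png",im[:,:,::-1])
E
```

```text
clock: 4.05
position: [0.4395, -0.2763, 0.0118]
ee_rot: [-1.213, -2.897, 0.001]
force: [-0.7, 0.2, 0.7]
width: 0.711
[ 0.43951226 -0.27627247  0.0118038 ]
```

View pics/pre1.png

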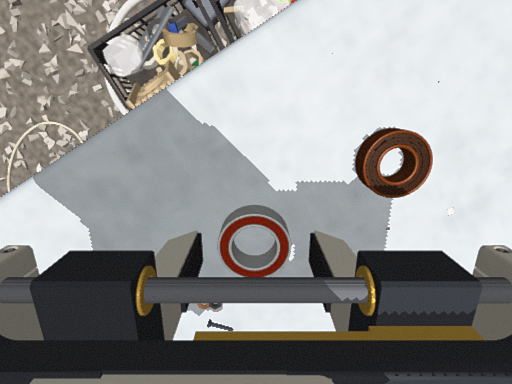

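```bash
python3 -m pendant '[[[0,0,0.001],[0,0,0],0.065],[[0,0,0],[0,0,0],0.03],[[0,0,0],[0,0,0],0.03],[[0,0,0],[0,0,0],0.03],[[0,0,0],[0,0,0],0.03],[[0,0,0],[0,0,0],0.03]]' 25
python3 -m pendant '[[[0,0,-0.02],[0,0,0],0.03],[[0,0,-0.03],[0,0,0],0.03],[[0,0,-0.05],[0,0,0],0.03],[[0,0,-0.05],[0,0,0],0.03],[[0,0,0],[0,0,0],0.03]]'
python3 - <<'E'
from h import *
im,D=arm.get_image("wrist");cv2.imwrite("pics/g1.png",im[:,:,::-1])
s=arm.observe(); M=R.from_rotvec(s['ee_rot']).as_matrix(); print(s['position'],"to axle(.6312,-.3055):",M.T@(np.array([.6312,-.3055,0])-s['position']))
E
```

```text
clock: 4.85
position: [0.4394, -0.2764, 0.0111]
ee_rot: [1.211, 2.898, -0.001]
force: [-0.5, 0.6, 5.9]
width: 0.467
clock: 5.48
position: [0.4414, -0.2769, 0.1642]
ee_rot: [1.209, 2.893, -0.002]
force: [0.6, -0.7, -1.6]
width: 0.474
[ 0.43996062 -0.2766039   0.1619625 ] to axle(.6312,-.3055): [-0.15441385  0.11572364  0.16249228]
```

View pics/g1.png

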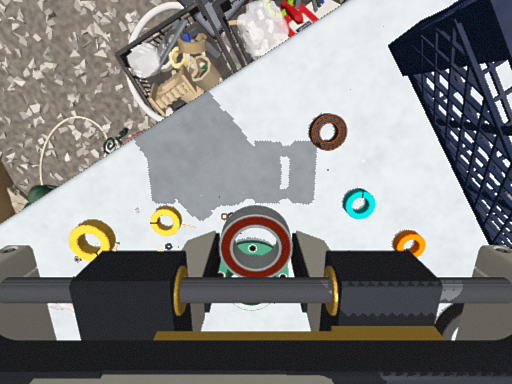

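```bash
cat > held.py <<'E'
import sys
from h import *
# centre of held thing in tool frame: ellipse of colour mask cut with tool plane z=zt
label,zt=sys.argv[1],float(sys.argv[2])
p=arm.camera_params("wrist"); f=192/np.tan(np.radians(p['fovy']/2)); Mt=p['mount']
im,D=arm.get_image("wrist"); hsv=cv2.cvtColor(im,cv2.COLOR_RGB2HSV)
lo={"red":[((0,100,60),(10,255,255)),((170,100,60),(180,255,255))],"blue":[((100,100,40),(130,255,255))],"brass":[((20,110,90),(32,255,255))]}[label]
m=sum(cv2.inRange(hsv,a,b) for a,b in lo); m[:170]=0; m[:,:190]=0; m[:,320:]=0
c=np.vstack([k for k in cv2.findContours(m,cv2.RETR_EXTERNAL,cv2.CHAIN_APPROX_NONE)[0] if len(k)>25])
c=cv2.convexHull(c)[:,0,:].astype(float)
d=np.c_[(c[:,0]-p['cx'])/f,(c[:,1]-p['cy'])/f,np.ones(len(c))]@Mt[:3,:3].T
s=(zt-Mt[2,3])/d[:,2]; X=Mt[:3,3]+d*s[:,None]
print("n",len(c),"tool circle mm",cv2.minEnclosingCircle((X[:,:2]*1000).astype(np.float32)),"bbox px",c.min(0),c.max(0))
E
python3 held.py red -0.005
```

```text
n 33 tool circle mm ((2.8641254901885986, 0.2380867749452591), 20.11469078063965) bbox px [221. 217.] [289. 276.]
```

```bash
python3 -m pendant '[[[-0.02,0.029,0],[0,0,0],0.03],[[-0.02,0.029,0],[0,0,0],0.03],[[-0.02,0.029,0],[0,0,0],0.03],[[-0.014,0.029,0],[0,0,0],0.03],[[0,0,0],[0,0,0],0.03],[[0,0,0],[0,0,0],0.03]]'
cat > axle.py <<'E'
from h import *
from scipy.optimize import least_squares
s=arm.observe(); im,D=arm.get_image("wrist"); C=cam("wrist",s); P=cloud(C,D).reshape(-1,3)
cv2.imwrite(f"pics/axle_{s['clock']:.2f}.png",im[:,:,::-1])
g=np.hypot(P[:,0]-.6312,P[:,1]+.3055)
a=P[(g<.03)&(P[:,2]>.024)&(P[:,2]<.088)]
prof=lambda z:np.interp(z,[0,.046,.053,.085,.092],[.0125,.0125,.0085,.0085,.005])
r=least_squares(lambda p:np.hypot(a[:,0]-p[0],a[:,1]-p[1])-prof(a[:,2]+p[2]),[.6312,-.3055,0],loss="soft_l1",f_scale=.001)
t=P[(g<.02)&(P[:,2]>.088)&(P[:,2]<.1)]
sh=P[(g<.03)&(abs(P[:,2]-.02)<.004)]
M=R.from_rotvec(s['ee_rot']).as_matrix()
print(len(a),"axis",r.x,r.cost,"tip",t.mean(0) if len(t) else None,len(t),t[:,2].max() if len(t) else None)
if len(sh)>5: print("shoulder",cv2.minEnclosingCircle((sh[:,:2]*1000).astype(np.float32)),np.median(sh[:,2]))
print("pos",s['position'],"tool shift to axis",(M.T@(np.r_[r.x[:2],0]-s['position'])).round(4), "tip",(M.T@(t.mean(0)-s['position'])).round(4) if len(t) else "")
E
python3 axle.py
```

```text
clock: 6.32
position: [0.5723, -0.2472, 0.1588]
ee_rot: [-1.209, -2.896, 0.001]
force: [1.2, 0.3, -1.0]
width: 0.47
132 axis [ 0.63112537 -0.30401574  0.        ] 6.095049774768434e-06 tip None 0 None
shoulder ((625.5946044921875, -299.2869873046875), 17.9329891204834) 0.019326479471442226
pos [ 0.57234405 -0.24719175  0.1588346 ] tool shift to axis [-0.0822  0.0022  0.1586] tip
```

```bash
ls pics/axle*
```

```text
pics/axle_6.33.png
```

View pics/axle_6.33.png

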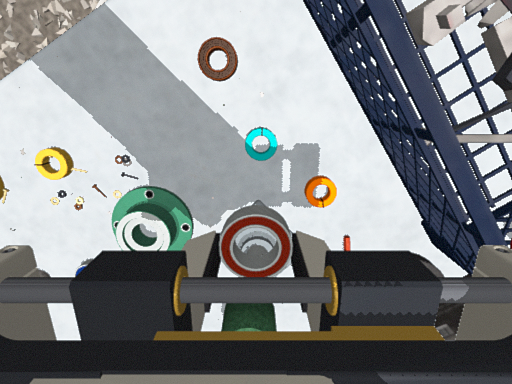

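```bash
python3 -m pendant '[[[-0.03,0.0017,0],[0,0,0],0.03],[[-0.03,0,0],[0,0,0],0.03],[[-0.025,0,0],[0,0,0],0.03],[[0,0,0.02],[0,0,0],0.03],[[0,0,0],[0,0,0],0.03],[[0,0,0],[0,0,0],0.03]]'
python3 axle.py; python3 held.py red -0.005; ls -t pics|head -1
```

```text
clock: 7.12
position: [0.6339, -0.3059, 0.1406]
ee_rot: [-1.21, -2.898, -0.0]
force: [0.4, 1.0, -1.8]
width: 0.472
648 axis [ 6.31204198e-01 -3.04023782e-01  5.29233142e-04] 2.9804771914206984e-05 tip [ 0.62620126 -0.29947946  0.08819029] 4 0.08857550015562571
shoulder ((630.9161987304688, -303.9931335449219), 19.70232582092285) 0.01938952327759158
pos [ 0.63389829 -0.305882    0.14063342] tool shift to axis [ 0.0031 -0.0006  0.1406] tip [ 0.0099 -0.001   0.0525]
n 33 tool circle mm ((3.0825107097625732, 0.2699053883552551), 20.113513946533203) bbox px [221. 217.] [289. 276.]
axle_7.12.png
```

```bash
python3 -m pendant '[[[0,-0.0008,0.02],[0,0,0],0.03],[[0,0,0.015],[0,0,0],0.03],[[0,0,0.015],[0,0,0],0.03],[[0,0,0.01],[0,0,0],0.03],[[0,0,0],[0,0,0],0.03]]'
python3 -m pendant '[[[0,0,0.008],[0,0,0],0.03],[[0,0,0.008],[0,0,0],0.03],[[0,0,0.006],[0,0,0],0.03],[[0,0,0.006],[0,0,0],0.03],[[0,0,0],[0,0,0],0.03]]'
```

```text
clock: 7.85
position: [0.6336, -0.3069, 0.0795]
ee_rot: [-1.21, -2.897, 0.0]
force: [0.2, -0.8, -1.2]
width: 0.469
clock: 8.48
position: [0.6335, -0.3067, 0.0519]
ee_rot: [-1.21, -2.897, -0.0]
force: [-1.1, 1.9, -2.2]
width: 0.47
```

```bash
python3 -m pendant '[[[0,0,0.006],[0,0,0],0.03],[[0,0,0.006],[0,0,0],0.03],[[0,0,0.005],[0,0,0],0.03],[[0,0,0.002],[0,0,0],0.03],[[0,0,0.001],[0,0,0],0.03],[[0,0,0],[0,0,0],0.03]]'
```

```text
clock: 9.22
position: [0.6337, -0.3067, 0.0325]
ee_rot: [-1.21, -2.898, -0.0]
force: [-6.0, 4.1, 0.2]
width: 0.472
```

```bash
python3 -m pendant '[[[0,0,0.001],[0,0,0],0.03],[[0,0,0.001],[0,0,0],0.03],[[0,0,0],[0,0,0],0.03]]'
```

```text
clock: 9.6
position: [0.6338, -0.3066, 0.0312]
ee_rot: [-1.21, -2.898, 0.0]
force: [-6.9, 4.2, 6.0]
width: 0.469
```

```bash
python3 -m pendant '[[[0.0006,0,0.0005],[0,0,0],0.03],[[0,0,0.0005],[0,0,0],0.03],[[0,0,0],[0,0,0],0.03]]'
```

```text
clock: 9.98
position: [0.6338, -0.3067, 0.0311]
ee_rot: [1.211, 2.898, -0.001]
force: [-7.4, 3.8, 11.1]
width: 0.471
```

```bash
python3 -m pendant '[[[0,0,0],[0,0,0],0.06],[[0,0,0],[0,0,0],0.06],[[0,0,0],[0,0,0],0.06],[[0,0,-0.01],[0,0,0],0.06],[[0,0,-0.04],[0,0,0],0.06],[[0,0,-0.05],[0,0,0],0.06],[[0.02,0,-0.05],[0,0,0],0.06],[[0.02,0,-0.02],[0,0,0],0.06],[[0,0,0],[0,0,0],0.06]]'
python3 - <<'E'
from h import *
im,D=arm.get_image("wrist");s=arm.observe();C=cam("wrist",s);P=cloud(C,D).reshape(-1,3)
cv2.imwrite("pics/in1.png",im[:,:,::-1])
g=np.hypot(P[:,0]-.6311,P[:,1]+.304)
q=P[(g<.03)&(g>.014)&(P[:,2]>.026)&(P[:,2]<.05)]
print(len(q),"top z pcts",np.percentile(q[:,2],[5,25,50,75,95]),cv2.minEnclosingCircle((q[:,:2]*1000).astype(np.float32)))
M=R.from_rotvec(s['ee_rot']).as_matrix();print(s['position'],(M.T@(np.array([.523,-.3675,0])-s['position'])).round(4))
E
python3 look.py wheel_hub 0.04 58
```

```text
clock: 11.1
position: [0.6065, -0.2773, 0.2029]
ee_rot: [1.207, 2.896, 0.0]
force: [0.0, -0.4, 0.5]
width: 0.653
517 top z pcts [0.0292663  0.03200444 0.03268969 0.03333508 0.0340666 ] ((630.9503784179688, -305.55450439453125), 22.310691833496094)
[ 0.6060337  -0.27821579  0.20105154] [-0.0047 -0.1219  0.201 ]
pos [ 0.606  -0.2782  0.2011] headx 134.68 pic w_11.15.png
0.61 [156. 175.  82.  69.] ztop 0.0385 depthcirc [ 522.5 -365.7   58.8] contour@z [ 525.2 -353.4   87.4] tool shift [  -3.1 -121.   162.5] of expected dia 58.0
```

View pics/in1.png

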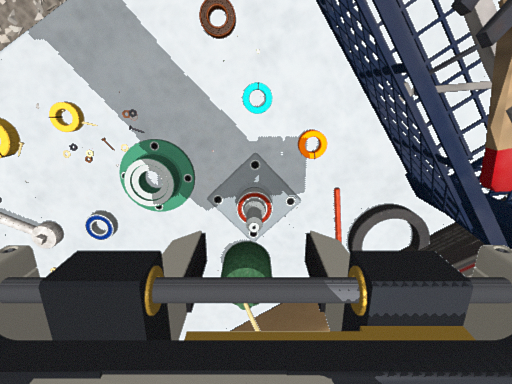

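The picture shows the red-sealed bearing level around the axle at (254,207). The hub is at (158,175), which I'll go to next.

```bash
python3 -m pendant '[[[-0.001,-0.03,0],[0,0,0],0.09],[[-0.001,-0.03,0],[0,0,0],0.09],[[-0.001,-0.03,0.015],[0,0,0],0.09],[[0,-0.031,0.02],[0,0,0],0.09],[[0,0,0.02],[0,0,0],0.09],[[0,0,0],[0,0,0],0.09],[[0,0,0],[0,0,0],0.09]]' 40
python3 look.py wheel_hub 0.04 58; python3 - <<'E'
E
ls -t pics|head -1
```

```text
clock: 12.12
position: [0.5223, -0.3651, 0.1448]
ee_rot: [1.21, 2.899, 0.001]
force: [0.3, 0.1, -0.3]
width: 0.979
pos [ 0.5223 -0.3651  0.1448] headx 134.69 pic w_12.12.png
0.59 [254. 186.  90.  85.] ztop 0.0388 depthcirc [ 523.  -366.    58.5] contour@z [ 517.1 -359.9   83.6] tool shift [ -1.1  -0.2 106. ] of expected dia 58.0
0.33 [154. 120.  36.  34.] ztop 0.0129 depthcirc [ 401.6 -385.8   34.7] contour@z [ 407.7 -376.3   34.3] tool shift [  70.1 -100.4  131.8] of expected dia 58.0
w_12.12.png
```

```bash
python3 -m pendant '[[[-0.001,0,0.04],[0,0,0],0.09],[[0,0,0.04],[0,0,0],0.09],[[0,0,0.03],[0,0,0],0.09],[[0,0,0.015],[0,0,0],0.09],[[0,0,0],[0,0,0],0.09]]' 45
python3 -m pendant '[[[0,0,0],[0,0,0],0.045],[[0,0,0],[0,0,0],0.045],[[0,0,0],[0,0,0],0.045],[[0,0,0],[0,0,0],0.045],[[0,0,0],[0,0,0],0.045]]'
```

```text
clock: 12.85
position: [0.5224, -0.3658, 0.0195]
ee_rot: [-1.21, -2.898, -0.0]
force: [0.4, -0.5, 1.4]
width: 0.982
clock: 13.48
position: [0.5227, -0.3663, 0.0203]
ee_rot: [1.211, 2.898, -0.0]
force: [-1.9, -0.1, 6.8]
width: 0.636
```

```bash
python3 -m pendant '[[[0,0,-0.01],[0,0,0],0.045],[[0,0,-0.03],[0,0,0],0.045],[[0,0,-0.04],[0,0,0],0.045],[[0,0,-0.04],[0,0,0],0.045],[[0,0,-0.03],[0,0,0],0.045],[[0,0,0],[0,0,0],0.045],[[0,0,0],[0,0,0],0.045]]'
python3 - <<'E'
from h import *
im,D=arm.get_image("wrist");s=arm.observe();C=cam("wrist",s);P=cloud(C,D).reshape(-1,3)
cv2.imwrite("pics/g2.png",im[:,:,::-1])
M=R.from_rotvec(s['ee_rot']).as_matrix();L=(P-s['position'])@M
q=L[(abs(L[:,0])<.05)&(abs(L[:,1])<.05)&(abs(L[:,2]+.02)<.004)]
print("barrel top tool",np.median(q[:,2]),cv2.minEnclosingCircle((q[:,:2]*1000).astype(np.float32)),len(q))
q=L[(abs(L[:,0])<.06)&(abs(L[:,1])<.06)&(abs(L[:,2]-.007)<.004)]
print("flange tool",np.median(q[:,2]),cv2.minEnclosingCircle((q[:,:2]*1000).astype(np.float32)),len(q))
print(s['position'],"to axle",(M.T@(np.array([.6311,-.304,0])-s['position'])).round(4))
E
```

```text
clock: 14.35
position: [0.5213, -0.3658, 0.1681]
ee_rot: [-1.21, -2.897, -0.0]
force: [-0.3, 0.2, -5.2]
width: 0.635
barrel top tool -0.019125489259554495 ((11.336685180664062, 0.27266693115234375), 46.321720123291016) 3435
flange tool 0.008293188671777783 ((4.7654314041137695, 0.370779812335968), 45.222999572753906) 5057
[ 0.52112801 -0.36563516  0.16771301] to axle [-0.034   0.1217  0.1675]
```

View pics/g2.png

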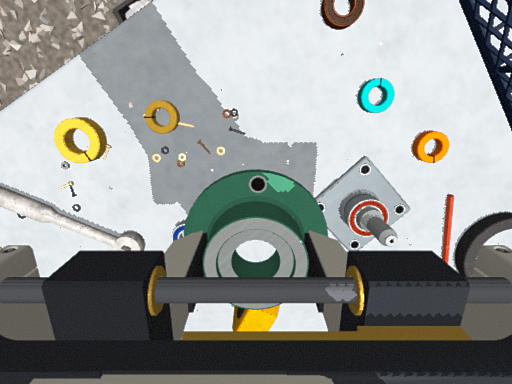

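```bash
python3 -m pendant '[[[-0.007,0.025,0],[0,0,0],0.045],[[-0.007,0.025,0],[0,0,0],0.045],[[-0.007,0.025,0],[0,0,0],0.045],[[-0.007,0.025,0],[0,0,0],0.045],[[-0.006,0.0215,0],[0,0,0],0.045],[[0,0,0],[0,0,0],0.045],[[0,0,0],[0,0,0],0.045]]'
python3 axle.py; ls -t pics | head -1
```

```text
clock: 15.28
position: [0.632, -0.3054, 0.1688]
ee_rot: [-1.211, -2.897, 0.001]
force: [-0.3, -0.1, -4.6]
width: 0.637
103 axis [ 0.62560011 -0.29771338  0.        ] 6.286864685699383e-05 tip None 0 None
shoulder ((621.5826416015625, -293.84564208984375), 16.031368255615234) 0.022199619032083978
pos [ 0.63195283 -0.30536438  0.16881315] tool shift to axis [0.0097 0.0011 0.1688] tip 
axle_15.28.png
```

```bash
python3 -m pendant '[[[0.0015,0,0.02],[0,0,0],0.045],[[0,0,0.02],[0,0,0],0.045],[[0,0,0.02],[0,0,0],0.045],[[0,0,0.015],[0,0,0],0.045],[[0,0,0],[0,0,0],0.045],[[0,0,0],[0,0,0],0.045]]'
python3 - <<'E'
from h import *
im,D=arm.get_image("wrist");cv2.imwrite("pics/h2.png",im[:,:,::-1]);print(arm.observe()['position'])
E
```

```text
clock: 16.08
position: [0.6322, -0.3039, 0.0953]
ee_rot: [1.211, 2.898, 0.0]
force: [-0.1, 0.3, -4.4]
width: 0.631
[ 0.63231765 -0.3039701   0.09561418]
```

View pics/h2.png

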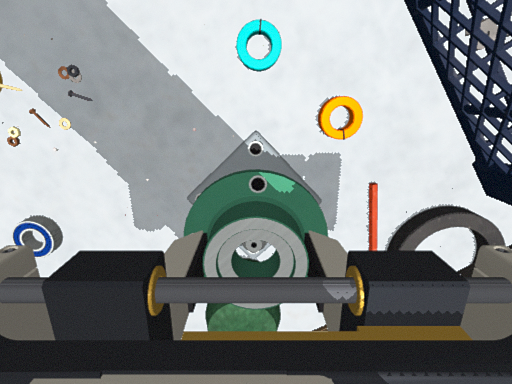

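```bash
python3 -m pendant '[[[0.001,-0.0013,0.006],[0,0,0],0.045],[[0,0,0.008],[0,0,0],0.045],[[0,0,0.008],[0,0,0],0.045],[[0,0,0.008],[0,0,0],0.045],[[0,0,0],[0,0,0],0.045]]'
python3 -m pendant '[[[0,0,0.004],[0,0,0],0.045],[[0,0,0.004],[0,0,0],0.045],[[0,0,0],[0,0,0],0.045]]'
```

```text
clock: 16.75
position: [0.6294, -0.3038, 0.0636]
ee_rot: [-1.21, -2.897, 0.0]
force: [0.1, 0.0, -3.6]
width: 0.633
clock: 17.12
position: [0.6298, -0.304, 0.0564]
ee_rot: [-1.211, -2.898, 0.0]
force: [0.0, 0.8, -5.0]
width: 0.639
```

```bash
python3 -m pendant '[[[0,0,0.003],[0,0,0],0.045],[[0,0,0.003],[0,0,0],0.045],[[0,0,0.002],[0,0,0],0.045],[[0,0,0],[0,0,0],0.045]]'
python3 -m pendant '[[[0,0,0.002],[0,0,0],0.045],[[0,0,0.002],[0,0,0],0.045],[[0,0,0],[0,0,0],0.045]]'
```

```text
clock: 17.62
position: [0.6299, -0.304, 0.0485]
ee_rot: [-1.211, -2.899, 0.0]
force: [0.5, -0.3, -5.1]
width: 0.635
clock: 18.0
position: [0.6299, -0.304, 0.0445]
ee_rot: [-1.211, -2.899, -0.0]
force: [-0.5, -1.2, -3.7]
width: 0.631
```

```bash
python3 -m pendant '[[[0,0,0.001],[0,0,0],0.045],[[0,0,0.0005],[0,0,0],0.045],[[0,0,0.0005],[0,0,0],0.045],[[0,0,0],[0,0,0],0.045]]'
```

```text
clock: 18.5
position: [0.63, -0.304, 0.0433]
ee_rot: [1.211, 2.899, -0.0]
force: [-4.5, 1.0, 5.1]
width: 0.637
```

```bash
python3 -m pendant '[[[0,0,0.0007],[0,0,0],0.045],[[0,0,0],[0,0,0],0.045]]'
```

```text
clock: 18.75
position: [0.63, -0.3041, 0.0433]
ee_rot: [1.211, 2.898, -0.001]
force: [-6.2, 2.0, 10.9]
width: 0.634
```

```bash
python3 -m pendant '[[[0,0,0],[0,0,0],0.075],[[0,0,0],[0,0,0],0.075],[[0,0,0],[0,0,0],0.075],[[0,0,-0.02],[0,0,0],0.075],[[0,0,-0.05],[0,0,0],0.075],[[0,0,-0.05],[0,0,0],0.075],[[0.02,-0.02,-0.03],[0,0,0],0.075],[[0.02,-0.03,0],[0,0,0],0.075],[[0,0,0],[0,0,0],0.075],[[0,0,0],[0,0,0],0.075]]'
python3 - <<'E'
from h import *
im,D=arm.get_image("wrist");s=arm.observe();C=cam("wrist",s);P=cloud(C,D).reshape(-1,3)
cv2.imwrite("pics/in2.png",im[:,:,::-1])
g=np.hypot(P[:,0]-.6311,P[:,1]+.304)
q=P[(g<.035)&(g>.0225)&(P[:,2]>.052)&(P[:,2]<.075)]
print(len(q),"hub top z",np.percentile(q[:,2],[5,25,50,75,95]),cv2.minEnclosingCircle((q[:,:2]*1000).astype(np.float32)))
q=q[abs(q[:,2]-np.median(q[:,2]))<.003]; A=np.c_[q[:,:2]-q[:,:2].mean(0),np.ones(len(q))]; print("tilt",np.linalg.lstsq(A,q[:,2],rcond=None)[0])
M=R.from_rotvec(s['ee_rot']).as_matrix();print(s['position'],"to blue",(M.T@(np.array([.5117,-.4725,0])-s['position'])).round(4))
E
```

```text
clock: 20.0
position: [0.567, -0.3106, 0.1931]
ee_rot: [1.211, 2.897, 0.0]
force: [0.6, -0.5, -0.3]
width: 0.816
915 hub top z [0.05513857 0.06130895 0.06188038 0.06242767 0.06307749] ((630.0479736328125, -303.447509765625), 29.416107177734375)
tilt [ 0.00232876 -0.00252601  0.06197871]
[ 0.56727561 -0.31022606  0.19264344] to blue [-0.0761 -0.1538  0.1926]
```

View pics/in2.png

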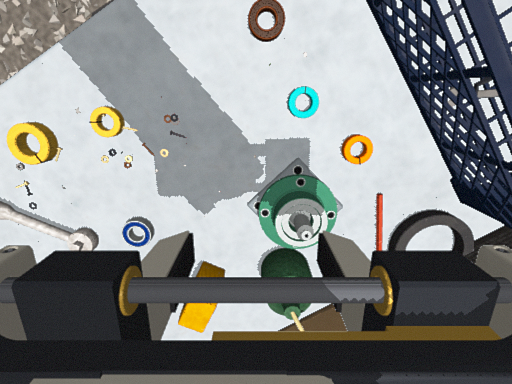

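```bash
python3 -m pendant '[[[-0.019,-0.038,0],[0,0,0],0.06],[[-0.019,-0.038,0],[0,0,0],0.06],[[-0.019,-0.038,0],[0,0,0],0.06],[[-0.019,-0.039,0.02],[0,0,0],0.06],[[0,0,0.03],[0,0,0],0.06],[[0,0,0],[0,0,0],0.06],[[0,0,0],[0,0,0],0.06]]' 25
python3 look.py outer_bearing 0.014 38;ls -t pics|head -1
```

```text
clock: 20.92
position: [0.5126, -0.4712, 0.143]
ee_rot: [1.208, 2.899, 0.001]
force: [-0.2, -0.4, -0.0]
width: 0.652
pos [ 0.5126 -0.4712  0.143 ] headx 134.77 pic w_20.93.png
0.75 [255. 187.  35.  37.] ztop 0.0134 depthcirc [ 512.  -472.    38.3] contour@z [ 511.5 -470.4   40.3] tool shift [-1.000e-01 -1.100e+00  1.296e+02] of expected dia 38.0
0.42 [105. 168. 192.  93.] ztop 0.0194 depthcirc [ 394.9 -559.7  191.8] contour@z [ 392.9 -557.5  195. ] tool shift [  20.2 -146.   123.4] of expected dia 38.0
w_20.93.png
```

View pics/w_20.93.png

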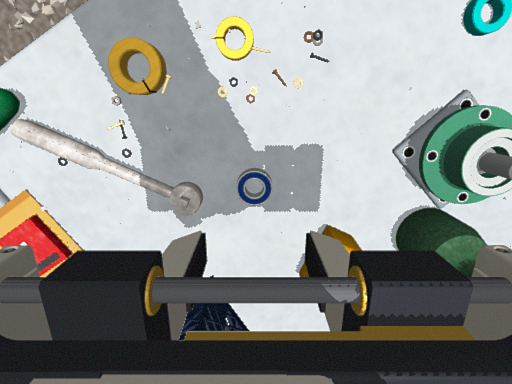

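```bash
python3 -m pendant '[[[0.0005,-0.001,0.04],[0,0,0],0.06],[[0,0,0.04],[0,0,0],0.06],[[0,0,0.035],[0,0,0],0.06],[[0,0,0.019],[0,0,0],0.06],[[0,0,0],[0,0,0],0.06]]'
```

```text
clock: 21.65
position: [0.5098, -0.4722, 0.0077]
ee_rot: [-1.21, -2.898, -0.001]
force: [0.5, 0.1, 0.5]
width: 0.655
```

```bash
python3 -m pendant '[[[0,0,0],[0,0,0],0.025],[[0,0,0],[0,0,0],0.025],[[0,0,0],[0,0,0],0.025],[[0,0,0],[0,0,0],0.025],[[0,0,0],[0,0,0],0.025]]'
python3 -m pendant '[[[0,0,-0.02],[0,0,0],0.025],[[0,0,-0.04],[0,0,0],0.025],[[0,0,-0.04],[0,0,0],0.025],[[0,0,-0.04],[0,0,0],0.025],[[0,0,-0.01],[0,0,0],0.025],[[0,0,0],[0,0,0],0.025],[[0,0,0],[0,0,0],0.025]]'
python3 held.py blue -0.006; python3 - <<'E'
from h import *
im,D=arm.get_image("wrist");s=arm.observe();cv2.imwrite("pics/g3.png",im[:,:,::-1])
M=R.from_rotvec(s['ee_rot']).as_matrix();print(s['position'],"to axle",(M.T@(np.array([.6311,-.304,0])-s['position'])).round(4))
E
```

```text
clock: 22.28
position: [0.5106, -0.4731, 0.0093]
ee_rot: [1.21, 2.897, -0.001]
force: [-0.0, 0.6, 6.4]
width: 0.405
clock: 23.15
position: [0.5089, -0.4722, 0.1565]
ee_rot: [-1.21, -2.897, -0.001]
force: [-0.7, -0.8, -1.1]
width: 0.408
n 25 tool circle mm ((-19.33514404296875, -10.699974060058594), 39.91950988769531) bbox px [209. 226.] [284. 329.]
[ 0.50905871 -0.47220313  0.15638869] to axle [0.0335 0.2051 0.1564]
```

View pics/g3.png

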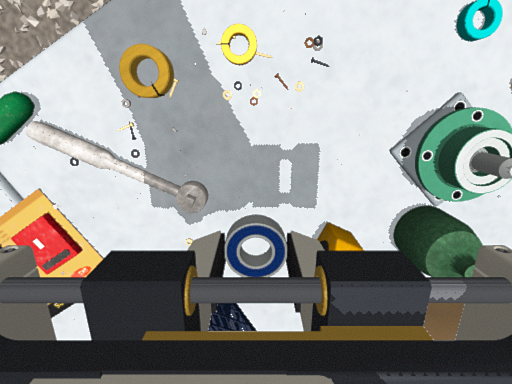

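```bash
sed -i 's/m\[:170\]=0;/m[:170]=0; m[278:]=0;/' held.py; python3 held.py blue -0.0055
python3 -m pendant '[[[0.007,0.041,0],[0,0,0],0.025],[[0.007,0.041,0],[0,0,0],0.025],[[0.007,0.041,0],[0,0,0],0.025],[[0.007,0.041,0],[0,0,0],0.025],[[0.0055,0.041,0],[0,0,0],0.025],[[0,0,0],[0,0,0],0.025],[[0,0,0.02],[0,0,0],0.025],[[0,0,0],[0,0,0],0.025],[[0,0,0],[0,0,0],0.025]]'
python3 - <<'E'
from h import *
im,D=arm.get_image("wrist");s=arm.observe();cv2.imwrite("pics/h3.png",cv2.resize(im[180:290,180:330],None,fx=5,fy=5)[:,:,::-1])
M=R.from_rotvec(s['ee_rot']).as_matrix();print(s['position'],"to axle",(M.T@(np.array([.6311,-.304,0])-s['position'])).round(4))
E
```

```text
n 33 tool circle mm ((0.8703709840774536, 0.26973217725753784), 16.880748748779297) bbox px [227. 226.] [284. 276.]
clock: 24.42
position: [0.6312, -0.3059, 0.1373]
ee_rot: [-1.213, -2.897, 0.001]
force: [1.0, 0.3, -1.7]
width: 0.403
[ 0.63167288 -0.30570912  0.13791981] to axle [0.0016 0.0008 0.1379]
```

View pics/h3.png

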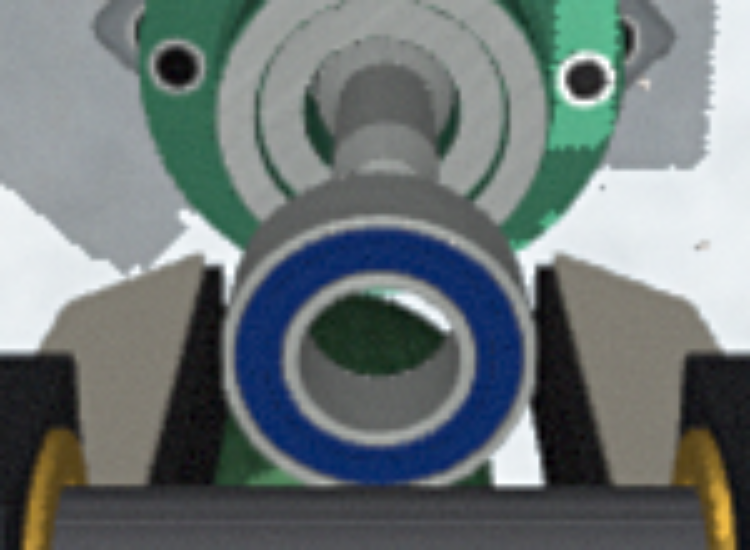

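```bash
python3 -m pendant '[[[0.0007,0.0005,0.015],[0,0,0],0.025],[[0,0,0.012],[0,0,0],0.025],[[0,0,0.008],[0,0,0],0.025],[[0,0,0],[0,0,0],0.025],[[0,0,0],[0,0,0],0.025]]'
python3 - <<'E'
from h import *
im,D=arm.get_image("wrist");s=arm.observe();cv2.imwrite("pics/h3b.png",cv2.resize(im[180:290,180:330],None,fx=5,fy=5)[:,:,::-1])
M=R.from_rotvec(s['ee_rot']).as_matrix();print(s['position'],"to axle",(M.T@(np.array([.6311,-.304,0])-s['position'])).round(4))
E
```

```text
clock: 25.1
position: [0.6323, -0.3039, 0.1033]
ee_rot: [1.211, 2.898, 0.0]
force: [-0.1, 0.4, -0.7]
width: 0.401
[ 0.63235404 -0.30393426  0.10349209] to axle [ 0.0009 -0.001   0.1035]
```

View pics/h3b.png

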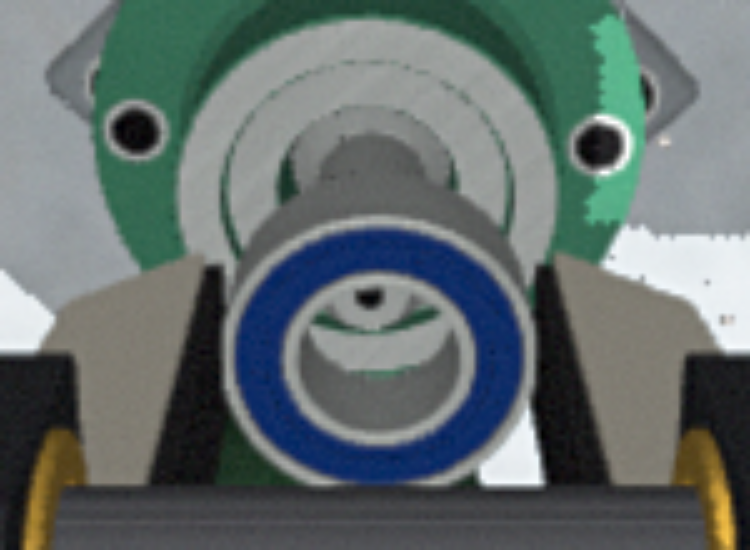

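```bash
python3 -m pendant '[[[-0.0003,-0.0015,0.003],[0,0,0],0.025],[[0,0,0.004],[0,0,0],0.025],[[0,0,0.004],[0,0,0],0.025],[[0,0,0.003],[0,0,0],0.025],[[0,0,0],[0,0,0],0.025]]'
python3 - <<'E'
from h import *
im,D=arm.get_image("wrist");s=arm.observe();cv2.imwrite("pics/h3c.png",cv2.resize(im[180:290,180:330],None,fx=5,fy=5)[:,:,::-1])
E
```

```text
clock: 25.78
position: [0.6309, -0.3051, 0.0886]
ee_rot: [-1.211, -2.898, 0.0]
force: [-1.1, 0.2, -1.5]
width: 0.401
```

View pics/h3c.png

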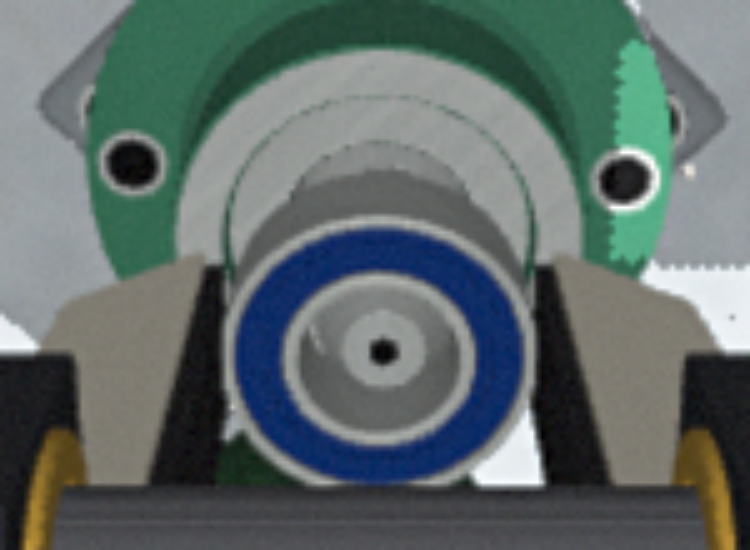

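```bash
python3 -m pendant '[[[0.0003,0.0004,0.004],[0,0,0],0.025],[[0,0,0.004],[0,0,0],0.025],[[0,0,0.004],[0,0,0],0.025],[[0,0,0.004],[0,0,0],0.025],[[0,0,0],[0,0,0],0.025]]'
python3 -m pendant '[[[0,0,0.001],[0,0,0],0.025],[[0,0,0.001],[0,0,0],0.025],[[0,0,0.001],[0,0,0],0.025],[[0,0,0],[0,0,0],0.025]]'
```

```text
clock: 26.45
position: [0.6309, -0.3046, 0.0725]
ee_rot: [-1.211, -2.898, 0.0]
force: [0.3, 0.1, -1.0]
width: 0.404
clock: 26.95
position: [0.6312, -0.3047, 0.07]
ee_rot: [-1.211, -2.899, 0.0]
force: [-0.4, -0.6, -1.1]
width: 0.403
```

```bash
python3 -m pendant '[[[0,0,0.001],[0,0,0],0.025],[[0,0,0.0005],[0,0,0],0.025],[[0,0,0.0005],[0,0,0],0.025],[[0,0,0],[0,0,0],0.025]]'
```

```text
clock: 27.45
position: [0.6312, -0.3047, 0.0684]
ee_rot: [1.211, 2.899, -0.0]
force: [-1.7, 0.4, 3.8]
width: 0.403
```

```bash
python3 -m pendant '[[[0,0,0.0007],[0,0,0],0.025],[[0,0,0],[0,0,0],0.025]]'
```

```text
clock: 27.7
position: [0.6314, -0.3048, 0.0683]
ee_rot: [1.211, 2.898, -0.0]
force: [-3.1, 1.1, 8.5]
width: 0.399
```

```bash
python3 -m pendant '[[[0,0,0],[0,0,0],0.06],[[0,0,0],[0,0,0],0.06],[[0,0,0],[0,0,0],0.06],[[0,0,-0.02],[0,0,0],0.06],[[0,0,-0.05],[0,0,0],0.06],[[0,0,-0.05],[0,0,0],0.06],[[0.03,-0.03,0],[0,0,0],0.06],[[0.03,-0.03,0],[0,0,0],0.06],[[0,0,0],[0,0,0],0.06],[[0,0,0],[0,0,0],0.06]]'
python3 - <<'E'
from h import *
im,D=arm.get_image("wrist");s=arm.observe();C=cam("wrist",s);P=cloud(C,D).reshape(-1,3)
cv2.imwrite("pics/in3.png",im[:,:,::-1])
g=np.hypot(P[:,0]-.6311,P[:,1]+.304)
q=P[(g<.018)&(g>.011)&(P[:,2]>.06)&(P[:,2]<.084)]
print("brg top z",np.percentile(q[:,2],[5,25,50,75,95]))
q=P[(g<.028)&(g>.0225)&(P[:,2]>.05)&(P[:,2]<.07)]
print("hub top z",np.percentile(q[:,2],[5,25,50,75,95]))
M=R.from_rotvec(s['ee_rot']).as_matrix();print(s['position'],"to collar",(M.T@(np.array([.4018,-.3862,0])-s['position'])).round(4))
E
```

```text
clock: 28.95
position: [0.5473, -0.3042, 0.1887]
ee_rot: [1.21, 2.897, 0.0]
force: [0.6, -0.4, 0.1]
width: 0.653
brg top z [0.06446489 0.07045216 0.07107403 0.07160646 0.07233756]
hub top z [0.0609832  0.06169401 0.06216633 0.06252539 0.06312866]
[ 0.54763823 -0.30397612  0.18833241] to collar [ 0.0444 -0.1617  0.1881]
```

View pics/in3.png

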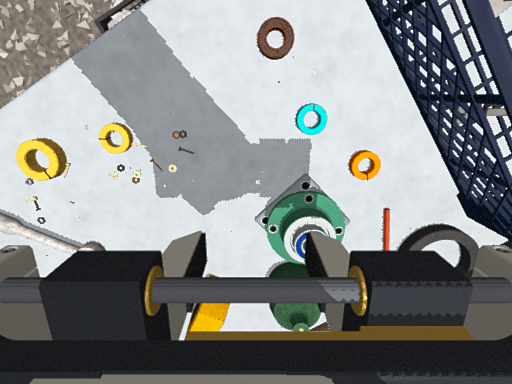

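The blue-sealed bearing sits in the hub at (305,240). The small brass collar is at (114,138), with the bigger brass ring at (41,159).

```bash
python3 -m pendant '[[[0.011,-0.04,0],[0,0,0],0.055],[[0.011,-0.04,0],[0,0,0],0.055],[[0.011,-0.04,0.01],[0,0,0],0.055],[[0.011,-0.042,0.02],[0,0,0],0.055],[[0,0,0.03],[0,0,0],0.055],[[0,0,0],[0,0,0],0.055],[[0,0,0],[0,0,0],0.055]]' 25
python3 look.py shaft_collar 0.013 34;ls -t pics|head -1
```

```text
clock: 29.88
position: [0.4021, -0.3864, 0.1283]
ee_rot: [1.208, 2.899, 0.001]
force: [0.1, 0.2, -0.2]
width: 0.601
pos [ 0.4021 -0.3864  0.1283] headx 134.76 pic w_29.88.png
0.82 [255. 190.  32.  28.] ztop 0.0128 depthcirc [ 401.6 -385.5   34.3] contour@z [ 400.3 -384.1   36.7] tool shift [  1.1   0.2 115.6] of expected dia 34.0
0.65 [485. 169.  44.  35.] ztop 0.0124 depthcirc [ 545.3 -212.2   36.1] contour@z [ 542.3 -216.6   42.6] tool shift [ 23.  224.2 116.1] of expected dia 34.0
0.63 [169. 214.  50.  51.] ztop 0.0179 depthcirc [ 354.7 -465.7   48.4] contour@z [ 355.3 -464.3   55.3] tool shift [-22.8 -89.6 110.3] of expected dia 34.0
w_29.88.png
```

View pics/w_29.88.png

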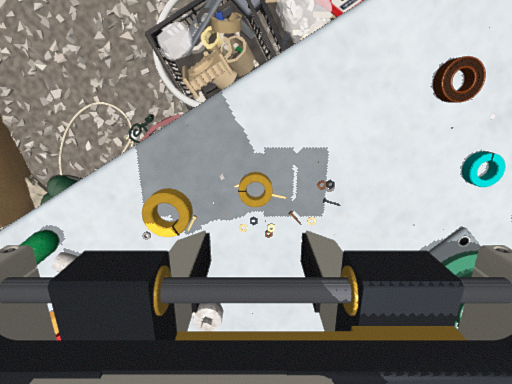

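The small brass collar is at (255,190), with its slit facing left and a loose screw at (279,197) under the right finger. I'll turn 30° so the fingers miss both.

```bash
python3 -m pendant '[[[0.001,0,0],[0,0,-10],0.05],[[0,0,0.02],[0,0,-10],0.05],[[0,0,0.02],[0,0,-10],0.05],[[0,0,0],[0,0,0],0.05],[[0,0,0],[0,0,0],0.05]]'
python3 look.py shaft_collar 0.013 34 | head -2; cp "pics/$(ls -t pics|head -1)" pics/c4.png
```

```text
clock: 30.6
position: [0.4004, -0.3862, 0.0884]
ee_rot: [0.425, 3.111, -0.001]
force: [0.6, 0.2, 0.2]
width: 0.546
pos [ 0.4004 -0.3862  0.0884] headx 164.45 pic w_30.60.png
0.92 [149. 180.  64.  59.] ztop 0.0179 depthcirc [ 354.9 -465.6   48.2] contour@z [ 354.5 -464.5   54.1] tool shift [ 22.7 -88.7  70.5] of expected dia 34.0
```

View pics/c4.png

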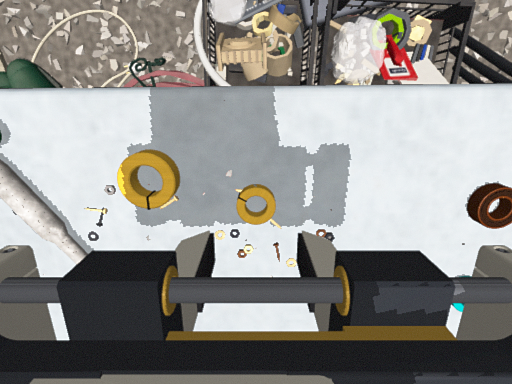

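```bash
python3 -m pendant '[[[-0.001,0.0003,0.04],[0,0,0],0.05],[[0,0,0.03],[0,0,0],0.05],[[0,0,0.0105],[0,0,0],0.05],[[0,0,0],[0,0,0],0.05],[[0,0,0],[0,0,0],0.05]]'
python3 -m pendant '[[[0,0,0],[0,0,0],0.02],[[0,0,0],[0,0,0],0.02],[[0,0,0],[0,0,0],0.02],[[0,0,0],[0,0,0],0.02],[[0,0,0],[0,0,0],0.02]]'
python3 -m pendant '[[[0,0,-0.02],[0,0,0],0.02],[[0,0,-0.04],[0,0,0],0.02],[[0,0,-0.04],[0,0,0],0.02],[[0,0,-0.04],[0,0,0],0.02],[[0,0,-0.01],[0,0,10],0.02],[[0,0,0],[0,0,10],0.02],[[0,0,0],[0,0,10],0.02],[[0,0,0],[0,0,0],0.02],[[0,0,0],[0,0,0],0.02]]'
python3 held.py brass -0.006; python3 - <<'E'
from h import *
im,D=arm.get_image("wrist");s=arm.observe();cv2.imwrite("pics/g4.png",im[:,:,::-1])
M=R.from_rotvec(s['ee_rot']).as_matrix();print(s['position'],"to axle",(M.T@(np.array([.6311,-.304,0])-s['position'])).round(4))
E
```

```text
clock: 31.32
position: [0.4014, -0.3865, 0.0081]
ee_rot: [0.42, 3.112, -0.002]
force: [-0.0, -0.2, 0.2]
width: 0.543
clock: 31.95
position: [0.4008, -0.3863, 0.0074]
ee_rot: [0.42, 3.113, -0.001]
force: [-2.0, 0.8, 7.0]
width: 0.361
clock: 33.08
position: [0.4004, -0.3858, 0.1567]
ee_rot: [-1.205, -2.901, 0.0]
force: [0.3, -0.1, -0.4]
width: 0.364
n 13 tool circle mm ((11.92539119720459, 1.4425106048583984), 46.15557861328125) bbox px [190. 188.] [318. 277.]
[ 0.40046185 -0.38588969  0.15667385] to axle [-0.1045  0.2213  0.1567]
```

View pics/g4.png

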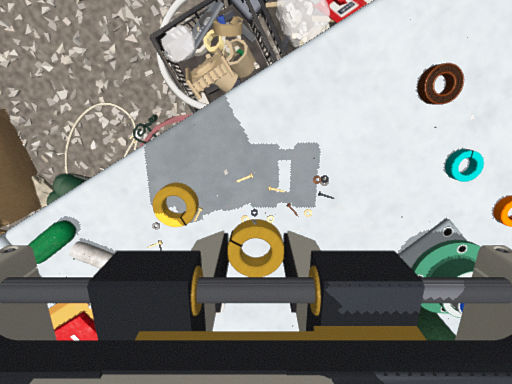

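```bash
python3 -m pendant '[[[-0.021,0.044,0],[0,0,0],0.02],[[-0.021,0.044,0],[0,0,0],0.02],[[-0.021,0.044,0],[0,0,0],0.02],[[-0.021,0.044,0],[0,0,0],0.02],[[-0.0216,0.045,0],[0,0,0],0.02],[[0,0,0],[0,0,0],0.02],[[0,0,0.025],[0,0,0],0.02],[[0,0,0.015],[0,0,0],0.02],[[0,0,0],[0,0,0],0.02],[[0,0,0],[0,0,0],0.02]]'
python3 - <<'E'
from h import *
im,D=arm.get_image("wrist");s=arm.observe();cv2.imwrite("pics/h4.png",cv2.resize(im[180:290,180:330],None,fx=5,fy=5)[:,:,::-1])
M=R.from_rotvec(s['ee_rot']).as_matrix();print(s['position'],"to target",(M.T@(np.array([.6318,-.3053,0])-s['position'])).round(4))
E
```

```text
clock: 34.42
position: [0.6321, -0.3061, 0.1176]
ee_rot: [1.211, 2.898, 0.0]
force: [0.3, 0.1, -0.5]
width: 0.362
[ 0.63234777 -0.306096    0.11784235] to target [1.100e-03 1.000e-04 1.178e-01]
```

View pics/h4.png

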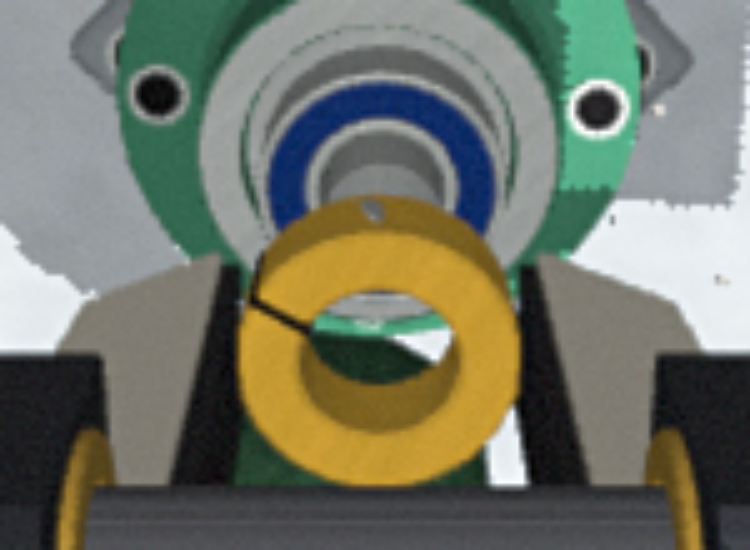

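```bash
python3 -m pendant '[[[0.0007,0,0.008],[0,0,0],0.02],[[0,0,0.008],[0,0,0],0.02],[[0,0,0],[0,0,0],0.02],[[0,0,0],[0,0,0],0.02]]'
python3 - <<'E'
from h import *
im,D=arm.get_image("wrist");s=arm.observe();cv2.imwrite("pics/h4b.png",cv2.resize(im[180:290,180:330],None,fx=5,fy=5)[:,:,::-1])
M=R.from_rotvec(s['ee_rot']).as_matrix();print(s['position'],"to target",(M.T@(np.array([.6318,-.3053,0])-s['position'])).round(4))
E
```

```text
clock: 34.98
position: [0.6315, -0.3052, 0.1008]
ee_rot: [-1.211, -2.899, -0.0]
force: [0.9, 0.6, -0.8]
width: 0.36
[ 0.63161741 -0.3052714   0.10095828] to target [-1.00e-04  1.00e-04  1.01e-01]
```

View pics/h4b.png

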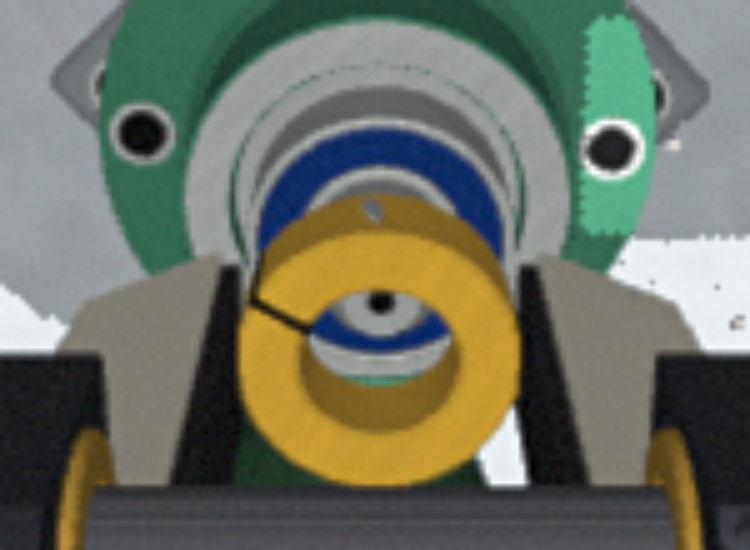

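```bash
python3 -m pendant '[[[0,0,0.004],[0,0,0],0.02],[[0,0,0.004],[0,0,0],0.02],[[0,0,0.003],[0,0,0],0.02],[[0,0,0],[0,0,0],0.02],[[0,0,0],[0,0,0],0.02]]'
python3 - <<'E'
from h import *
im,D=arm.get_image("wrist");s=arm.observe();cv2.imwrite("pics/h4c.png",cv2.resize(im[180:290,180:330],None,fx=5,fy=5)[:,:,::-1])
E
```

```text
clock: 35.65
position: [0.6313, -0.3051, 0.0897]
ee_rot: [-1.211, -2.898, -0.0]
force: [-1.0, 1.1, -1.9]
width: 0.363
```

View pics/h4c.png

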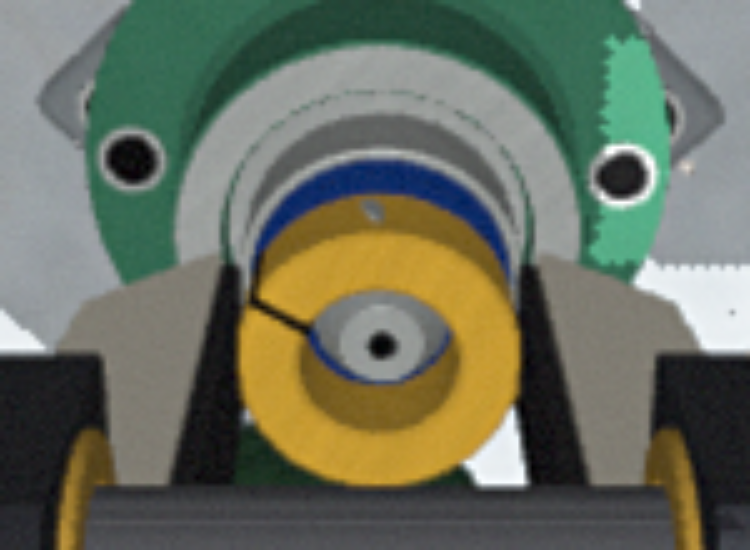

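```bash
python3 -m pendant '[[[0,0,0.002],[0,0,0],0.02],[[0,0,0.002],[0,0,0],0.02],[[0,0,0.002],[0,0,0],0.02],[[0,0,0.0015],[0,0,0],0.02],[[0,0,0],[0,0,0],0.02]]'
python3 -m pendant '[[[0,0,0.001],[0,0,0],0.02],[[0,0,0.0005],[0,0,0],0.02],[[0,0,0],[0,0,0],0.02]]'
```

```text
clock: 36.33
position: [0.6313, -0.305, 0.0821]
ee_rot: [-1.211, -2.898, -0.0]
force: [-1.0, 2.2, -1.2]
width: 0.357
clock: 36.7
position: [0.6314, -0.3051, 0.0808]
ee_rot: [-1.211, -2.899, -0.0]
force: [-1.6, 2.2, 0.7]
width: 0.36
```

```bash
python3 -m pendant '[[[0,0,0.0006],[0,0,0],0.02],[[0,0,0.0006],[0,0,0],0.02],[[0,0,0],[0,0,0],0.02]]'
```

```text
clock: 37.08
position: [0.6314, -0.3051, 0.0804]
ee_rot: [1.211, 2.899, -0.0]
force: [-4.4, 4.3, 7.7]
width: 0.354
```

```bash
python3 -m pendant '[[[0,0,0],[0,0,0],0.055],[[0,0,0],[0,0,0],0.055],[[0,0,0],[0,0,0],0.055],[[0,0,-0.02],[0,0,0],0.055],[[0,0,-0.05],[0,0,0],0.055],[[0,0,-0.04],[0,0,0],0.055],[[0.03,-0.03,0],[0,0,0],0.055],[[0.03,-0.03,0],[0,0,0],0.055],[[0.03,-0.03,0],[0,0,0],0.055],[[0,0,0],[0,0,0],0.055]]'
python3 - <<'E'
from h import *
im,D=arm.get_image("wrist");s=arm.observe();C=cam("wrist",s);P=cloud(C,D).reshape(-1,3)
cv2.imwrite("pics/in4.png",im[:,:,::-1])
g=np.hypot(P[:,0]-.6311,P[:,1]+.304)
for n,a,b,l,h in (("collar",.011,.0155,.075,.095),("brg rim",.0172,.0188,.065,.08),("hub",.0225,.028,.05,.07),("flange",.034,.045,.025,.05)):
    q=P[(g<b)&(g>a)&(P[:,2]>l)&(P[:,2]<h)]; print(n,len(q),np.percentile(q[:,2],[10,50,90]).round(4) if len(q) else "")
for n in("scene","top"):
    im,D=arm.get_image(n);cv2.imwrite(f"pics/{n}9.png",im[:,:,::-1])
    if n=="top":
        C=cam("top");P=cloud(C,D)
        for l in ["rusty_bearing","shaft_collar","ratchet","tape_measure","oil_can"]:
            for m in arm.masks_of("top",l)[:2]: print(l,round(m['conf'],2),np.round(m['rect']),np.nanmean(P[m['pixels']],0).round(4))
    else: cv2.imwrite("pics/scene9c.png",cv2.resize(im[150:260,140:300],None,fx=4,fy=4,interpolation=cv2.INTER_CUBIC)[:,:,::-1])
E
```

```text
clock: 38.33
position: [0.5015, -0.3056, 0.1912]
ee_rot: [1.214, 2.897, -0.004]
force: [-0.0, -1.4, -1.2]
width: 0.602
collar 0 
brg rim 0 
hub 104 [0.0616 0.0628 0.0637]
flange 945 [0.0336 0.0351 0.036 ]
shaft_collar 0.69 [297. 283.  22.  24.] [ 0.3552 -0.4657  0.018 ]
ratchet 0.72 [339. 262.  53.  83.] [ 0.395  -0.558   0.0185]
tape_measure 0.88 [288. 156.  39.  30.] [ 0.6229 -0.4709  0.0496]
oil_can 0.72 [244. 121.  23.  63.] [ 0.6804 -0.3797  0.0648]
```

View pics/in4.png

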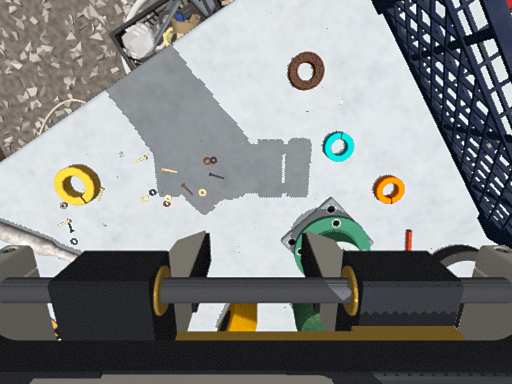

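View pics/scene9c.png

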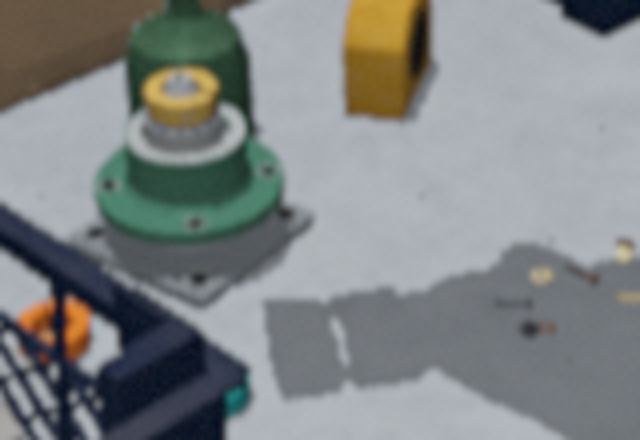

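View pics/top9.png

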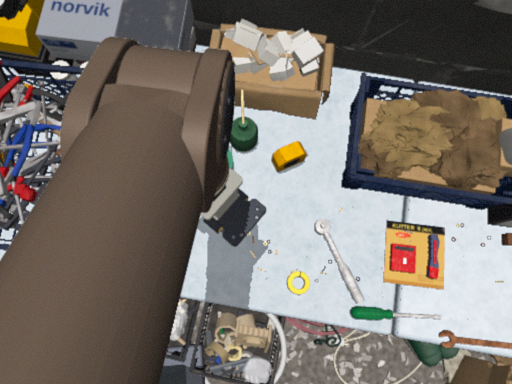

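The scene view shows the full stack upright, with the collar on top, and the oiler, tape, ratchet and rusty bearing where they were. One depth check before handing in.

```bash
python3 - <<'E'
from h import *
im,D=arm.get_image("scene");C=cam("scene");P=cloud(C,D).reshape(-1,3)
g=np.hypot(P[:,0]-.6311,P[:,1]+.304)
for n,a,b,l,h in (("collar",.010,.0155,.075,.1),("hub",.0235,.028,.05,.07),("flange",.034,.045,.025,.05)):
    q=P[(g<b)&(g>a)&(P[:,2]>l)&(P[:,2]<h)]; print(n,len(q),np.percentile(q[:,2],[10,50,90]).round(4) if len(q) else "")
q=P[(g<.03)&(P[:,2]>.08)&(P[:,2]<.0875)]; print(cv2.minEnclosingCircle((q[:,:2]*1000).astype(np.float32)))
s=arm.observe(); C=cam("wrist",s); im,D=arm.get_image("wrist"); P=cloud(C,D)
for m in arm.masks_of("wrist","rusty_bearing")[:1]:
    q=P[m['pixels']]; q=q[q[:,2]>.009]; print("rusty",cv2.minEnclosingCircle((q[:,:2]*1000).astype(np.float32)))
arm.sign_off()
E
```

```text
collar 97 [0.0772 0.0835 0.0857]
hub 132 [0.0535 0.0614 0.0631]
flange 355 [0.0303 0.0341 0.0356]
((631.631591796875, -304.2261657714844), 18.638626098632812)
rusty ((458.7939147949219, -184.74964904785156), 18.924715042114258)
the job is handed in; nothing more can be done
```

The wheel hub is back together on the stub axle in the order asked, and I handed the job in at about 39 s of the 96 s allowed. The red-sealed bearing, green hub, blue-sealed bearing and small brass collar were each lowered until I felt contact (about 8–11 N), then released.

| Check | Measured | Expected |
|---|---|---|
| Hub top height | 61–63 mm | 63 mm |
| Flange top height | about 35 mm | 36 mm |
| Collar top height (highest readings) | about 86 mm | 86 mm |
| Collar position against the axle axis | within 1 mm | on the axis |

- **Hidden from the wrist camera:** the gripper blocked its view of the collar and blue-sealed bearing in the final look, so the collar figures come from the scene camera alone. The blue-sealed bearing was not measured again at the end; right after I placed it, it read about 9 mm above the hub, where 10 mm is expected. Some depth readings were 1–3 mm low throughout, but every placing height found by contact agreed to within 1.1 mm of home.
- **Things that had to stay:** the rusty bearing measured within 2 mm of where it started. The oiler, tape measure and ratchet look unmoved in the final top picture, but I did not measure them as closely.

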